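# Refit the regulator knob on its flat-sided shaft and wind it back to zero

### The arm

A 6-joint arm with a two-finger parallel gripper is mounted at the origin on the work surface. World frame = base frame: x ahead of the robot, y to its left, z up, the work surface at z = 0. Lengths are in m, angles in degrees, forces in N, time in s.
With the tool pointing down it reaches from about 0.325 to 0.85 m from the base axis. Payload 15.5 kg.
Tool frame: the origin (TCP) lies midway between the tips of the shut fingers; the grasp point (between the pads) lies 19 mm behind it; z points along the fingers, y is the line along which they close (so a half turn about z gives the same grasp; the last joint's range is limited). The gripper opens to 91 mm and grips with 3 to 60 N. Pads are 32 mm wide; open, the fingers measure 118 mm over their backs; the gripper's body (76 mm by 178 mm) begins 60 mm behind the grasp point.
Start: joints at [69.127, 28.281, 77.091, -0, 74.628, -5.472], TCP at [0.166, 0.603, 0.214] pointing down, gripper open.
Joint ranges: [-166.48, 166.48], [-47.26, 123.95], [12.59, 153.08], [-70.14, 250.14], [6.76, 159.57], [-176.63, 176.63]. Speed limits (degrees/s): [108.29, 108.29, 147.25, 172.46, 172.46, 172.46].

### API

Orientations are given as a 3x3 rotation matrix whose columns are the frame's x, y, z axes.
In Python, from bench import ctrl gives the robot as it stands. The module is installed in compiled form; this text tells all that it offers. Calls block until the motion is done:
- ctrl.goto(position, orientation): joint-space move of the TCP to a pose.
- ctrl.move_l(position, vel=0.15, ori=None, contact_N=None): straight line of the TCP; ori=None keeps the orientation; vel is the mean speed in m/s. With contact_N (N) it stops when the force on the tool has changed by that much, and returns True; else False.
- ctrl.movej(angles): joint-space move.
- ctrl.command_gripper(opening): opening from 0.0 (shut) to 1.0 (fully open); the grip force is fixed at half the most; returns when the fingers have stopped.
- ctrl.sleep(seconds).
- ctrl.ik(position, orientation): joint angles nearest the present ones, or None.
- ctrl.read_camera(name): name is "side" or "top" or "wrist"; returns the picture (480x640x3 uint8, blue, green, red); there is no depth.
- ctrl.camera_params(name): a dict with "fx", "fy", "cx", "cy" (pixels), "D" ([k1, k2, p1, p2, k3] as OpenCV has them; the pictures are not rectified), "pose" (4x4, takes a point from camera to world coordinates); the wrist camera has in their place "T_tool_cam" (4x4, takes a point from camera to tool coordinates, whose origin is the TCP and whose axes are the flange's). Camera axes: x right, y up, looking along -z (the intrinsics and any distortion apply to the point x, -y, -z); pixel columns grow to the right and rows downward; lengths in m; the calibration is good to about 2 mm. A picture is of the moment at which its call begins: read the wrist's pose just before it. camera_params takes no time and is no camera call.
A pose or a line that the arm cannot do raises ctrl.MotionError and nothing moves.
- ctrl.sign_off(): hands the job in; it is judged then, once.
Readings, each from a call of its own:
- ctrl.current_t(): time.
- ctrl.current_q(): joint angles.
- ctrl.current_dq(): joint speeds.
- ctrl.current_effort(): joint torques, N m.
- ctrl.current_tool_pos(): TCP position.
- ctrl.current_eef_rot(): TCP orientation.
- ctrl.current_contact_force(): force on the tool from outside, world axes, zero at the start.
- ctrl.current_wrist_torque(): the same for the moment, N m.
- ctrl.current_grip_width(): opening from 0.0 (shut) to 1.0 (fully open).
- ctrl.current_grasp_force(): force on a finger pad.
Only numpy, scipy, OpenCV 4.12 (cv2) and the standard library are available. Lean on these libraries where they do the work, as an engineer would, in place of code of your own. Each camera call takes 0.05 s, during which the arm holds its last target. There are 200 camera calls.

### The job

The voltage regulator's knob has come off the sloping desk. Take the bar-shaped knob with the pointer, line up the flat in its bore with the flat of the bare shaft on the desk and push it fully home on the brass bush without forcing it, then turn the regulator anticlockwise all the way to its zero stop, ready for the supply to be switched on, and let go. Leave the other things on the bench where they are.

Things in the scene. Friction and masses are not known exactly. Their poses are not given: they have to be found in the camera images.
- knob: The regulator's knob, black plastic, 60 g, upright on the bench, bore down. Skirt 55 mm in diameter, 6 mm high; hub 34 mm in diameter up to 20 mm; bar grip above. Origin: centre of the underside, at the bore's mouth; z up along the axis, x to the pointer. Bore D-shaped, 13.4 mm in diameter, 20 mm deep, 1.5 mm lead-in on the round; its flat is on the pointer's side, 2.5 mm from the axis.
- knob_grip (a point): Point on the knob's axis 40 mm above its underside, in the bar grip; axes as the knob's. The bar is 14 mm wide (across y), from 20 to 46 mm above the underside; its flat sides run from 26 mm behind the axis to 12 mm in front, then it narrows to a pointer nose that ends 27.5 mm from the axis, with a white line on top.
- shaft_seat (a point): Foot of the regulator's bare steel shaft: on its axis, at the top of the brass bush (24 mm in diameter) where the knob's underside sits when home. z: along the shaft, square out of the sloping panel, leaning 30 degrees from vertical towards the desk's front (the robot's right). x: to the shaft's flat; turns with it. The knob is home with origin and axes on these, pointer over the flat.
- shaft_tip (a point): End of the bare shaft, 18 mm along its axis from shaft_seat, axes the same. The shaft is 12 mm in diameter with one flat, 2 mm from the axis (4 mm cut away), over its whole length; its end is chamfered 1 mm. The knob slides on only when its flat is within about 0.3 rad of this one.
- regulator (a joint): Angle of the regulator's shaft: 0 at its zero stop, growing clockwise seen from the front, to 4.71 rad; starts at 0.55 to 1.4; stays where left (0.08 N m friction). At 0 the flat and pointer face the dial's long thick mark, lower left, 135 degrees anticlockwise from straight up the panel. The knob has 0.1 to 0.3 rad of play on the shaft: turn until the stop is felt.
- console: The desk: grey, fixed, 300 mm wide, 260 deep, 170 high at the back, 45 at the front. On its 30 degree panel: two square meters above, the regulator's white dial (95 mm across) lower left, a switch, a lamp and sockets lower right, none over 20 mm proud. Its front faces the robot's right. Origin: centre of its underside; x from front to back, y to the left seen from the front, z up.
- round_knob: A spare round fluted knob, black, 48 mm in diameter at its foot and 32 mm high, with no bar and no pointer; not wanted. Origin: centre of its underside.
- tape: Roll of tape, 68 mm across, 19 mm high, lying flat. To be left alone. Origin: centre of its underside.
- tape2: Second roll of tape, 68 mm across, 19 mm high, lying flat. To be left alone. Origin: centre of its underside.
- screwdriver: Screwdriver, 200 mm long, lying on the bench to the right of the desk. To be left alone. Origin: under its middle; x towards the tip.
- pliers: Pliers with orange grips, 190 mm long, 64 mm wide, 16 mm high, lying flat. To be left alone. Origin: under the part between grips and jaws; x towards the jaws.
- lamp: Bulb in a white lampholder, 56 mm across the foot, 118 mm high. To be left alone. Origin: centre of its underside.
- wall_switch: White wall switch, 80 x 80 mm, 14 mm high. To be left alone. Origin: centre of its underside.
Not all that is in view belongs to the job. What is shaped like the knob but green or purple is not meant.

How it is judged:
By the outcome, as a careful person would: the job done as asked, in the order asked, and still so for the second after the job is handed in, with the robot touching nothing.
It also fails if it takes over 58 s, if anything falls off the work surface, if the arm or the gripper's body presses on something with over 40 N, if the wrist force passes 120 N, or if a joint passes its speed limit or range.

## Working session

There is one attempt and no reset: what is moved stays moved. The work goes in short steps, each a Python script; the robot and the scene stay as the last script left them, time stands still between calls to the robot, and variables do not carry over. Pictures are saved under pics/ and viewed, at most 10 in all, crops included, and the job is handed in when it is done.

```bash
mkdir -p pics
cat > h.py <<'E'
import numpy as np, cv2
from bench import ctrl
def cam(name):
    p=ctrl.camera_params(name)
    if name=='wrist':
        T=np.eye(4);T[:3,:3]=np.array(ctrl.current_eef_rot());T[:3,3]=ctrl.current_tool_pos()
        P=T@np.array(p['T_tool_cam'])
    else: P=np.array(p['pose'])
    K=np.array([[p['fx'],0,p['cx']],[0,p['fy'],p['cy']],[0,0,1.]])
    return K,np.array(p['D'],float),P
def rays(c,px):
    K,D,P=c
    u=cv2.undistortPoints(np.array(px,float).reshape(-1,1,2),K,D).reshape(-1,2)
    d=np.c_[u[:,0],-u[:,1],-np.ones(len(u))]@P[:3,:3].T
    return P[:3,3],d
def onplane(c,px,p0=(0,0,0),n=(0,0,1)):
    o,d=rays(c,px);n=np.array(n,float)
    return o+d*(((np.array(p0)-o)@n)/(d@n))[:,None]
def proj(c,X):
    K,D,P=c
    Q=(np.array(X,float).reshape(-1,3)-P[:3,3])@P[:3,:3]*[1,-1,-1]
    return cv2.projectPoints(Q,np.zeros(3),np.zeros(3),K,D)[0].reshape(-1,2)
def tri(c1,p1,c2,p2):
    o1,d1=rays(c1,p1);o2,d2=rays(c2,p2);d1=d1[0];d2=d2[0]
    s=np.linalg.lstsq(np.c_[d1,-d2],o2-o1,rcond=None)[0]
    a=o1+s[0]*d1;b=o2+s[1]*d2
    return (a+b)/2,np.linalg.norm(a-b)
E
python3 - <<'E'
from h import *
for n in ['top','side','wrist']:
    c=cam(n);im=ctrl.read_camera(n);cv2.imwrite(f'pics/{n}0.png',im);print(n,c[0][0,0],c[1],c[2].round(3).tolist())
print(ctrl.current_t())
E
```

```text
top 469.26755623876915 [-0.12434966  0.          0.          0.          0.        ] [[-0.006, 0.99, -0.141, 0.382], [-1.0, -0.005, 0.005, -0.125], [0.005, 0.141, 0.99, 1.047], [0.0, 0.0, 0.0, 1.0]]
side 479.7397728720476 [-0.02081458  0.          0.          0.          0.        ] [[-0.998, 0.048, -0.037, 0.476], [-0.061, -0.736, 0.674, 0.47], [0.005, 0.675, 0.738, 0.751], [0.0, 0.0, 0.0, 1.0]]
wrist 430.1818986729264 [-0.01783729  0.          0.          0.          0.        ] [[0.266, -0.923, -0.28, 0.087], [0.964, 0.254, 0.078, 0.623], [-0.001, -0.291, 0.957, 0.383], [0.0, 0.0, 0.0, 1.0]]
0.15
```

View pics/top0.png

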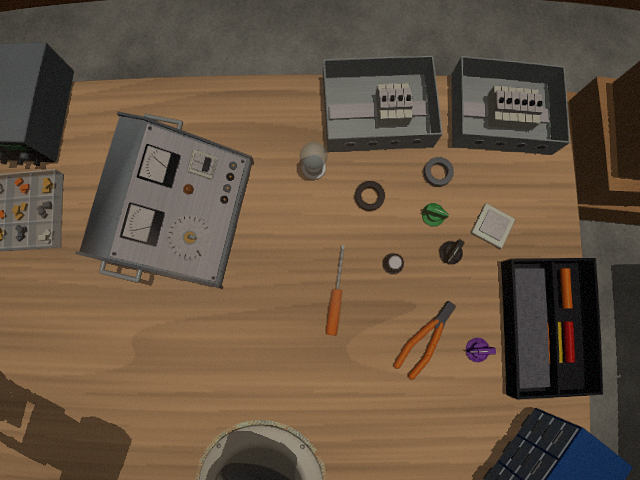

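View pics/side0.png

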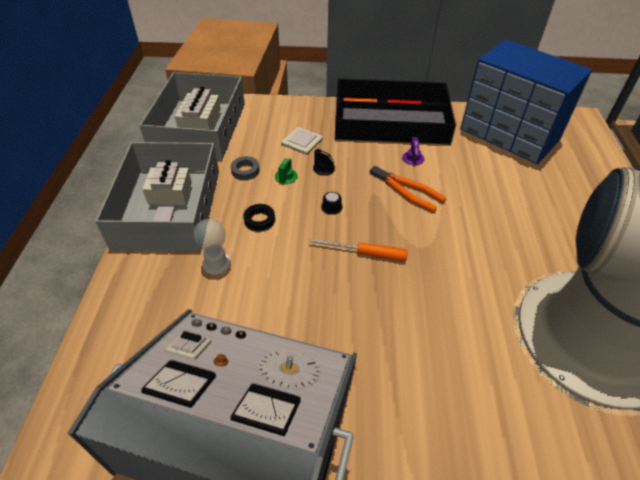

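The top view shows the black bar knob at (452,251), the round knob at (394,263), and the desk's dial with its shaft at (190,238). In the side view the dial is at (289,365). The next step is rough positions, then close wrist views of both.

```bash
cat >> h.py <<'E'
def wcam(tcp,R):
    K,D,_=cam('wrist');T=np.eye(4);T[:3,:3]=R;T[:3,3]=tcp
    return K,D,T@np.array(ctrl.camera_params('wrist')['T_tool_cam'])
def unit(v): v=np.array(v,float);return v/np.linalg.norm(v)
def Rt(z,x):
    z=unit(z);x=np.array(x,float);x=unit(x-z*(x@z));return np.c_[x,np.cross(z,x),z]
E
python3 - <<'E'
from h import *
np.set_printoptions(precision=4,suppress=True)
t,s=cam('top'),cam('side')
print('knob',onplane(t,[(452,251)],(0,0,.03)))
print('dial',tri(t,(190,238),s,(289,364)))
# panel front corners and back corners
for a,b in [((250,158),(190,313)),((220,285),(354,354))]: print(tri(t,a,s,b))
fr=onplane(t,[(250,158),(220,285)],(0,0,.045));e=unit(fr[0]-fr[1]); print(fr,e)
cx=np.array([-e[1],e[0],0]);n=np.array([0,0,np.cos(np.pi/6)])-.5*cx;print('n',n)
T=np.array(ctrl.camera_params('wrist')['T_tool_cam']);print(T)
S,_=tri(t,(190,238),s,(289,364))
for d in (.1,.14):
  for a in range(0,360,30):
    x=np.cos(np.radians(a))*e+np.sin(np.radians(a))*np.cross(n,e)
    q=ctrl.ik(S+d*n,Rt(-n,x));print(d,a,None if q is None else np.round(q))
E
```

```text
knob [[ 0.51   -0.4245  0.03  ]]
dial (array([0.5328, 0.137 , 0.0945]), np.float64(0.0018708474272946612))
(array([0.7212, 0.0233, 0.0381]), np.float64(0.0011276254026877021))
(array([0.436 , 0.0838, 0.0386]), np.float64(0.0034187467818027678))
[[0.7195 0.0223 0.045 ]
 [0.4373 0.0822 0.045 ]] [ 0.9782 -0.2078  0.    ]
n [-0.1039 -0.4891  0.866 ]
[[-0.0001  0.9568  0.2908  0.0818]
 [ 1.      0.0001  0.0002 -0.0008]
 [ 0.0002  0.2908 -0.9568 -0.1692]
 [ 0.      0.      0.      1.    ]]
0.1 0 [-17.  24. 101.  34.  63.  67.]
0.1 30 [-17.  24. 101.  34.  63.  37.]
0.1 60 [-17.  24. 101.  34.  63.   7.]
0.1 90 [-17.  24. 101.  34.  63. -23.]
0.1 120 [-17.  24. 101.  34.  63. -53.]
0.1 150 [-17.  24. 101.  34.  63. -83.]
0.1 180 [ -17.   24.  101.   34.   63. -113.]
0.1 210 [ -17.   24.  101.   34.   63. -143.]
0.1 240 [ -17.   24.  101.   34.   63. -173.]
0.1 270 [-17.  24. 101.  34.  63. 157.]
0.1 300 [-17.  24. 101.  34.  63. 127.]
0.1 330 [-17.  24. 101.  34.  63.  97.]
0.14 0 [-19.  21.  99.  32.  68.  68.]
0.14 30 [-19.  21.  99.  32.  68.  38.]
0.14 60 [-19.  21.  99.  32.  68.   8.]
0.14 90 [-19.  21.  99.  32.  68. -22.]
0.14 120 [-19.  21.  99.  32.  68. -52.]
0.14 150 [-19.  21.  99.  32.  68. -82.]
0.14 180 [ -19.   21.   99.   32.   68. -112.]
0.14 210 [ -19.   21.   99.   32.   68. -142.]
0.14 240 [ -19.   21.   99.   32.   68. -172.]
0.14 270 [-19.  21.  99.  32.  68. 158.]
0.14 300 [-19.  21.  99.  32.  68. 128.]
0.14 330 [-19.  21.  99.  32.  68.  98.]
```

Run:
```python
from h import *
e=np.array([.9782,-.2078,0]);n=np.array([-.1039,-.4891,.866]);S=np.array([.5328,.137,.0945]);u=np.cross(n,e)
def shot(name):
    np.savez('pics/'+name,p=ctrl.current_tool_pos(),R=ctrl.current_eef_rot());im=ctrl.read_camera('wrist');cv2.imwrite(f'pics/{name}.png',im);return im
ctrl.goto(S+.25*n,Rt(-n,-u))
ctrl.goto(S+.10*n,Rt(-n,-u)); b=shot('d2')
ctrl.goto(S+.10*n,Rt(-n,u)); a=shot('d1')
print(ctrl.current_t())
ctrl.goto(S+.25*n,Rt(-n,u))
k=np.array([.51,-.4245,.03])
R=Rt([0,0,-1],[0,1,0]);ctrl.goto(k+[0,0,.12],R);c=shot('k1')
ctrl.goto(k+[0,0,.12],R@np.diag([-1,-1,1]));d=shot('k2')
print(ctrl.current_t(),ctrl.current_q())
cv2.imwrite('pics/m1.png',cv2.resize(np.vstack([np.hstack([a,b]),np.hstack([c,d])]),(800,600),interpolation=cv2.INTER_AREA))
```

```text
6.2167
11.4 [-4.49245088e+01  3.48526846e+01  7.54015628e+01  3.96147142e-05
  6.97445010e+01  1.35050982e+02]
```

View pics/m1.png

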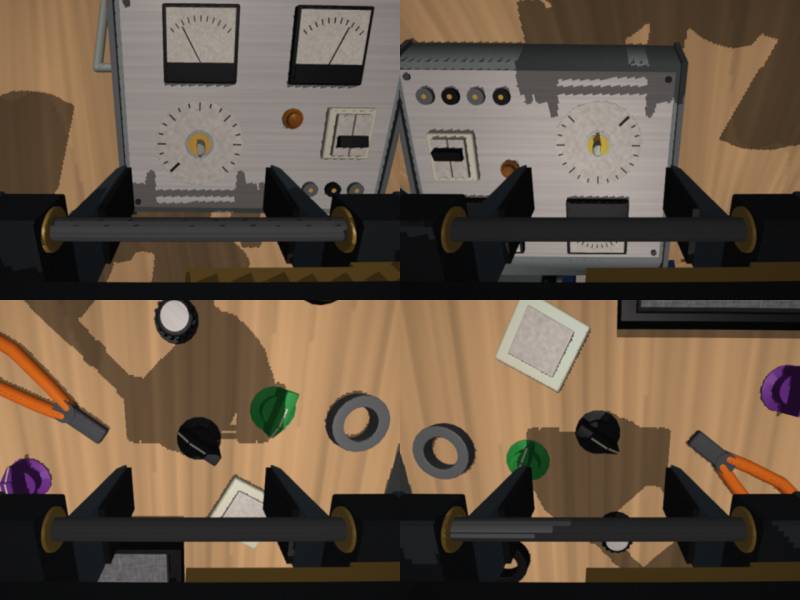

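All four wrist views (halved in the mosaic) show their targets clear of the fingers, with the dial at about (200,145) and (598,145) and the knob at about (200,440) and (598,432). I'll zoom in on these.

Run:
```python
from h import *
o=[]
for n,(x,y) in [('d1',(320,230)),('d2',(314,228)),('k1',(318,222)),('k2',(316,212))]:
    im=cv2.imread(f'pics/{n}.png')[y-37:y+38,x-50:x+50]
    if n[0]=='k': im=np.clip(im.astype(float)*2.5,0,255).astype(np.uint8)
    o.append(cv2.resize(im,(400,300),interpolation=cv2.INTER_NEAREST))
cv2.imwrite('pics/m2.png',np.vstack([np.hstack(o[:2]),np.hstack(o[2:])]))
```

```text
(no output)
```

View pics/m2.png

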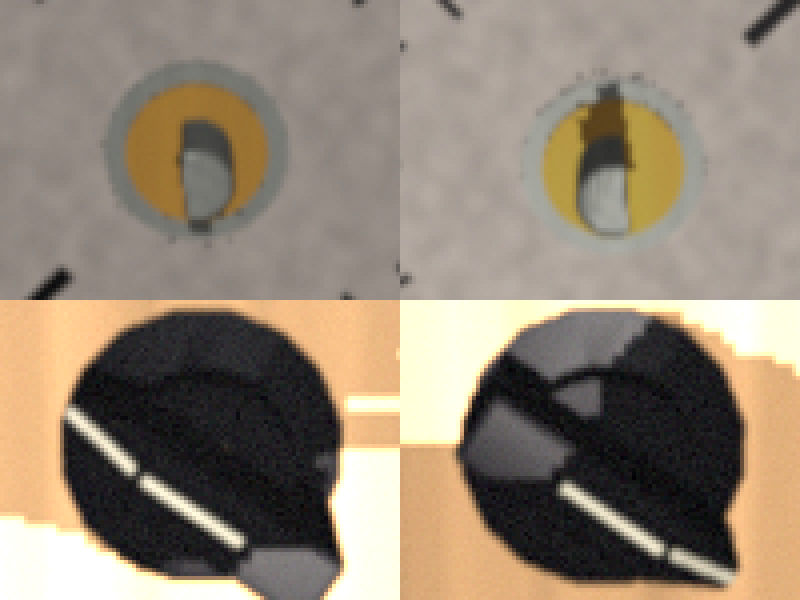

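Crops (×4): in d1 the shaft's flat faces left, with the tip's flat edge running (184,160)–(189,213) and the brass disc centred near (197,153). In d2 the flat is at the right, x≈628.

The knob's white line bends at the nose, so its flat-top part runs (143,482)–(243,545) in k1 and (662,553)–(560,487) in k2. The nose points upper-left in k1 and lower-right in k2. Next I'll compute the poses.

```bash
cat > meas.py <<'E'
from h import *
from scipy.optimize import least_squares
np.set_printoptions(precision=4,suppress=True)
V={}
for k in ['d1','d2','k1','k2']:
    z=np.load(f'pics/{k}.npz');V[k]=(wcam(z['p'],z['R']),cv2.imread(f'pics/{k}.png').astype(int))
O={'d1':(270,193,0,0),'d2':(264,191,400,0),'k1':(268,185,0,300),'k2':(266,175,400,300)}
full=lambda k,pts:[(O[k][0]+(x-O[k][2]+.5)/4-.5,O[k][1]+(y-O[k][3]+.5)/4-.5) for x,y in pts]
e=np.array([.9782,-.2078,0]);n=np.array([-.1039,-.4891,.866]);u=np.cross(n,e)
# brass disc
cs=[]
for k in ['d1','d2']:
    c,im=V[k];B,G,R=im[...,0],im[...,1],im[...,2]
    m=((R-B>40)&(R>90)).astype(np.uint8);w=np.zeros_like(m);x,y=O[k][:2];w[y:y+75,x:x+100]=1;m*=w
    pts=cv2.findNonZero(m);h=cv2.convexHull(pts);el=cv2.fitEllipse(h);print(k,el);cs.append(el[0])
seat,err=tri(V['d1'][0],cs[0],V['d2'][0],cs[1]);print('seat',seat,err)
# hull on seat plane: robust circle
for k in ['d1','d2']:
    c,im=V[k];B,G,R=im[...,0],im[...,1],im[...,2]
    x,y=O[k][:2];m=((R-B>40)&(R>90)).astype(np.uint8)[y:y+75,x:x+100]
    h=cv2.convexHull(cv2.findNonZero(m)).reshape(-1,2)+[x,y]
    X=onplane(c,h,seat,n);a=np.c_[(X-seat)@e,(X-seat)@u]
    r=least_squares(lambda v:np.hypot(a[:,0]-v[0],a[:,1]-v[1])-v[2],[0,0,.012],loss='soft_l1',f_scale=.0003).x;print(' circle',k,r)
# flat edge
tip=seat+.018*n
for k,p in [('d1',[(184,160),(189,213)]),('d2',[(628,232),(628,170)])]:
    X=onplane(V[k][0],full(k,p),tip,n);d=X[0]-X[1];q=(X.mean(0)-tip)
    print('flat edge',k,'edge dir deg in (e,u)',np.degrees(np.arctan2(d@u,d@e)),'offset',q@e,q@u)
print('tip proj d1,d2 crop',[(np.array(proj(V[k][0],tip)[0])-O[k][:2])*4 for k in('d1','d2')])
# knob
yaw=[]
for k,p in [('k1',[(143,482),(243,545)]),('k2',[(662,553),(560,487)])]:
    X=onplane(V[k][0],full(k,p),(0,0,.046));d=X[0]-X[1];yaw.append(np.degrees(np.arctan2(d[1],d[0])));print(k,X[0],X[1],yaw[-1],np.linalg.norm(d))
C=[]
for k in ['k1','k2']:
    c,im=V[k];x,y=O[k][:2]
    m=(im[...,2]-im[...,0]<14).astype(np.uint8)[y-20:y+75,x-20:x+120]
    nl,L,st,ce=cv2.connectedComponentsWithStats(m);i=L[57,70];cnt=max(cv2.findContours((L==i).astype(np.uint8),0,1)[0],key=cv2.contourArea).reshape(-1,2)+[x-20,y-20]
    h=cnt[cnt[:,1]<y+28];X=onplane(c,h,(0,0,0))
    r=least_squares(lambda v:np.hypot(X[:,0]-v[0],X[:,1]-v[1])-.0275,X[:,:2].mean(0),loss='soft_l1',f_scale=.0005);C.append(r.x);print(k,len(h),r.x,np.median(abs(r.fun)))
K=np.mean(C,0);y=np.mean(yaw);print('knob',K,y)
np.savez('pose.npz',seat=seat,n=n,e=e,u=u,K=K,yaw=y)
E
python3 meas.py
```

```text
d1 ((318.7417297363281, 230.6741485595703), (34.36436080932617, 35.91511917114258), 90.86392974853516)
d2 ((316.7620849609375, 232.61766052246094), (34.252525329589844, 35.8704833984375), 87.5107192993164)
seat [0.535  0.1429 0.0856] 0.0011179024733184717
 circle d1 [-0.0006 -0.0002  0.0122]
 circle d2 [0.0006 0.0001 0.0122]
flat edge d1 edge dir deg in (e,u) 95.05676092444183 offset -0.002197344654781715 -0.00043012307098983486
flat edge d2 edge dir deg in (e,u) 90.19309363614727 offset -0.0019532581172446916 0.00015737184127574233
tip proj d1,d2 crop [array([198.7712, 182.5478]), array([214.3117, 198.7193])]
k1 [ 0.5006 -0.4205  0.046 ] [ 0.5173 -0.4315  0.046 ] 146.57164961202366 0.019963065185150498
k2 [ 0.5014 -0.4225  0.046 ] [ 0.5183 -0.4339  0.046 ] 146.05292637932078 0.02034569839282049
k1 78 [ 0.5102 -0.4285] 0.00031938400091533967
k2 80 [ 0.5113 -0.4275] 0.0003120671444053983
knob [ 0.5107 -0.428 ] 146.31228799567222
```

The two opposed views agree to about 1 mm: knob at (0.511, −0.428) with yaw 146°, seat at (0.535, 0.143, 0.086), regulator at about 0.74 rad. Next is the pick, with a partial opening so the fingers clear the green knob.

Run:
```python
from h import *
P=np.load('pose.npz');K=P['K'];y=np.radians(P['yaw'])
R=Rt([0,0,-1],[-np.cos(y),-np.sin(y),0])
ctrl.command_gripper(.45)
ctrl.goto([*K,.12],R)
print(ctrl.move_l([*K,.0225],vel=.08,contact_N=6),ctrl.current_tool_pos())
ctrl.command_gripper(0.0)
print('w',ctrl.current_grip_width(),ctrl.current_grasp_force(),ctrl.current_contact_force())
ctrl.move_l([*K,.20],vel=.15)
print(ctrl.current_grip_width(),ctrl.current_contact_force(),ctrl.current_wrist_torque(),ctrl.current_t())
cv2.imwrite('pics/h1.png',ctrl.read_camera('wrist')[200:480,120:520])
```

```text
False [ 0.51100385 -0.42826952  0.0230575 ]
w 0.15195963802058382 30.000317000085488 [-1.29824633  0.48524727  2.33731362]
0.150401806579998 [ 0.55534692 -0.82348523 -0.8844763 ] [0.03220789 0.22848569 0.00944356] 16.4833
```

View pics/h1.png

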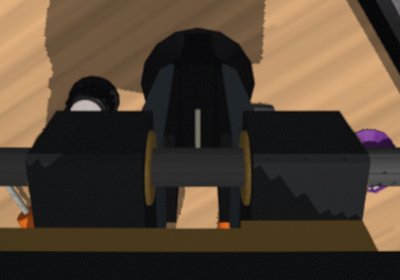

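The knob is held straight, with the white line at (197,108)–(197,148) running along tool x and the pointer toward −x as planned. Now the insertion.

```bash
cat >> h.py <<'E'
P=np.load('pose.npz');n,e,u,seat=P['n'],P['e'],P['u'],P['seat']
H=.023
def Rp(deg):  # pointer at angle deg in (e,u); tool x opposite
    a=np.radians(deg);return Rt(-n,-(np.cos(a)*e+np.sin(a)*u))
def st(tag=''):
    d=np.array(ctrl.current_tool_pos())-seat
    print(tag,'t%.1f'%ctrl.current_t(),'h %.2fmm e %.2f u %.2f'%((d@n-H)*1e3,d@e*1e3,d@u*1e3),'F',np.round([np.dot(ctrl.current_contact_force(),v) for v in(e,u,n)],1),'M.n %.3f'%np.dot(ctrl.current_wrist_torque(),n),'w %.3f'%ctrl.current_grip_width())
E
python3 - <<'E'
from h import *
R=Rp(182.6)
ctrl.goto(seat+.14*n,R)
ctrl.move_l(seat+(H+.024)*n,vel=.12);st('pre')
c=ctrl.move_l(seat+(H+.012)*n,vel=.02,contact_N=8);st(c)
if not c:
    c=ctrl.move_l(seat+(H-.003)*n,vel=.02,contact_N=10);st(c)
E
```

```text
pre t19.2 h 24.46mm e 0.36 u 0.01 F [-0.   0.9 -0.7] M.n -0.105 w 0.149
False t20.0 h 11.99mm e 0.03 u 0.02 F [-1.1 -0.8 -0.6] M.n -0.057 w 0.147
True t20.5 h 5.03mm e 0.16 u -0.01 F [0.3 0.8 2.6] M.n -0.099 w 0.146
```

Run:
```python
from h import *
for i in range(3):
    c=ctrl.move_l(seat+(H-.004)*n,vel=.012,contact_N=12);st(c);ctrl.sleep(.2);st()
```

```text
True t20.7 h 5.00mm e 0.17 u -0.02 F [-0.1  0.8  7.8] M.n -0.087 w 0.152
 t20.9 h 5.00mm e 0.17 u -0.01 F [-0.6  1.5  7.9] M.n -0.035 w 0.151
True t21.1 h 4.99mm e 0.18 u 0.00 F [-0.6  0.6  7.5] M.n -0.044 w 0.154
 t21.3 h 4.99mm e 0.18 u -0.03 F [-1.4  0.8  7.7] M.n -0.026 w 0.152
True t21.5 h 4.97mm e 0.14 u -0.00 F [-1.4  1.8  7.4] M.n -0.042 w 0.154
 t21.7 h 4.99mm e 0.17 u -0.00 F [-1.3  1.7  8.9] M.n -0.073 w 0.150
```

Run:
```python
from h import *
s=ctrl.read_camera('side')[300:420,210:370];t=ctrl.read_camera('top')[180:300,110:270]
cv2.imwrite('pics/i1.png',np.hstack([cv2.resize(np.clip(a*1.6,0,255).astype(np.uint8),(400,300),interpolation=cv2.INTER_CUBIC) for a in (s,t)]))
w=ctrl.read_camera('wrist');cv2.imwrite('pics/i2.png',np.clip(cv2.resize(w[150:400,160:480],(640,500))*2.,0,255).astype(np.uint8))
```

```text
(no output)
```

View pics/i1.png

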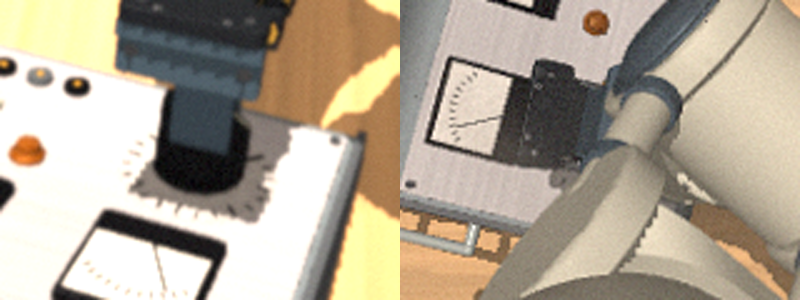

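View pics/i2.png

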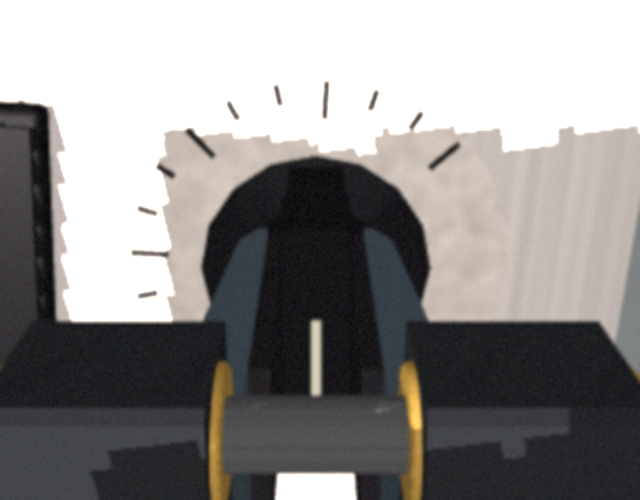

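The side view shows the skirt low over the dial (bottom edge near crop (197,195)), and the wrist view shows the knob square and centred. I'll check numerically whether this is home, meaning my seat height is off, or a hang-up.

Run:
```python
from meas import *
s=cam('side');th=np.linspace(0,2*np.pi,73)
cir=lambda c,r:c+r*(np.cos(th)[:,None]*e+np.sin(th)[:,None]*u)
im=cv2.imread('pics/side0.png').astype(int)
m=((im[...,2]-im[...,0]>50)).astype(np.uint8)[345:385,270:310]
h=cv2.convexHull(cv2.findNonZero(m)).reshape(-1,2)+[270,345];print('brass side',h.min(0),h.max(0))
for dz in (0,.005):
    p=proj(s,cir(seat+dz*n,.012));print('pred brass',dz,p.min(0),p.max(0))
    p=(proj(s,cir(seat+dz*n,.0275))-[210,300])*2.5;print('pred skirt crop',p.min(0),p.max(0))
# size-based and per-view distances of brass disc
for k in('d1','d2'):
    for dz in(0,.005):
        p=proj(V[k][0],cir(seat+dz*n,.012));print(k,dz,p.min(0),p.max(0))
    x,y=O[k][:2];i=V[k][1];mm=((i[...,2]-i[...,0]>40)&(i[...,2]>90)).astype(np.uint8)[y:y+75,x:x+100]
    hh=cv2.findNonZero(mm).reshape(-1,2)+[x,y];print('  seen',hh.min(0)-.5,hh.max(0)+.5)
st()
```

```text
d1 ((318.7417297363281, 230.6741485595703), (34.36436080932617, 35.91511917114258), 90.86392974853516)
d2 ((316.7620849609375, 232.61766052246094), (34.252525329589844, 35.8704833984375), 87.5107192993164)
seat [0.5348 0.142  0.0873] 0.0032699297659873217
 circle d1 [ 0.0016 -0.0002  0.0121]
 circle d2 [-0.0016  0.0001  0.0121]
flat edge d1 edge dir deg in (e,u) 95.07018451836473 offset -5.8261188979234025e-06 -0.000398160750379067
flat edge d2 edge dir deg in (e,u) 90.20628935119161 offset -0.0041241555928166725 0.0001232289352968632
tip proj d1,d2 crop [array([185.0453, 182.7343]), array([200.6312, 198.8994])]
k1 [ 0.5028 -0.421   0.046 ] [ 0.5195 -0.4321  0.046 ] 146.57876143160703 0.020011033970539528
k2 [ 0.4992 -0.4219  0.046 ] [ 0.5161 -0.4333  0.046 ] 146.06061165318553 0.02039467847829658
k1 78 [ 0.5124 -0.429 ] 0.00030996857188871074
k2 80 [ 0.5091 -0.427 ] 0.00030704594454834637
knob [ 0.5108 -0.428 ] 146.31968654239628
brass side [281 363] [297 372]
pred brass 0 [280.088  364.6293] [296.1264 374.2706]
pred skirt crop [149.1487 146.7653] [241.1116 202.0568]
pred brass 0.005 [280.4709 361.8082] [296.5448 371.3841]
pred skirt crop [150.0507 139.8149] [242.2146 194.7315]
d1 0 [298.5544 213.4328] [334.0877 247.5251]
d1 0.005 [298.241  215.2921] [334.3693 249.9037]
  seen [300.5 213.5] [336.5 247.5]
d2 0 [296.6412 215.4566] [332.0575 249.3882]
d2 0.005 [296.2948 217.3452] [332.3021 251.7909]
  seen [298.5 215.5] [334.5 249.5]Traceback (most recent call last):
  File "<stdin>", line 16, in <module>
TypeError: 'numpy.ndarray' object is not callable
```

Run:
```python
import numpy as np
P=dict(np.load('pose.npz'));P['seat']=np.array([.535,.1429,.0856]);np.savez('pose.npz',**P)
from h import *
st('now')
s=cam('side');th=np.linspace(0,2*np.pi,73);im=ctrl.read_camera('side')
g=im[340:390,265:315].max(2).astype(int)
for c in (280,285,288,291,296): print(c,im[366:386,c].max(1))
for dz in (0,.002,.004,.005,.006,.008):
    p=proj(s,seat+dz*n+.0275*(np.cos(th)[:,None]*e+np.sin(th)[:,None]*u))
    b=proj(s,seat+dz*n+.012*(np.cos(th)[:,None]*e+np.sin(th)[:,None]*u))
    print(dz,'skirt bottom row',p.max(0)[1].round(2),'brass rows',b.min(0)[1].round(2),b.max(0)[1].round(2),'cols',b.min(0)[0].round(1),b.max(0)[0].round(1))
i0=cv2.imread('pics/side0.png')
for c in (287,289,291): print('before',c,(i0[358:380,c,2].astype(int)-i0[358:380,c,0]))
```

```text
now t21.9 h 4.96mm e 0.17 u 0.04 F [-0.8  0.4  8.7] M.n -0.059 w 0.154
280 [ 13   4  10   8  10  10   5  16  23  49  72  84  90  84  98 130 141 131
 123 142]
285 [ 17   9  11  11  12   6  10   9  13  15  27  56  82  85  89  89 116 155
 182 189]
288 [ 15  12  15  12  14  16   7   7  11   7  19  49  72  84  86  87 100 132
 146 135]
291 [ 12  13  16  11  13  10  12   8  11  11  15  31  62  77  86  86  88  99
 143 176]
296 [10 13 12 13 12 11  9 11 13 12 24 49 75 84 88 86 84 83 81 99]
0 skirt bottom row 381.96 brass rows 365.72 375.39 cols 280.0 296.0
0.002 skirt bottom row 380.79 brass rows 364.6 374.24 cols 280.1 296.2
0.004 skirt bottom row 379.62 brass rows 363.47 373.08 cols 280.3 296.3
0.005 skirt bottom row 379.03 brass rows 362.91 372.51 cols 280.4 296.4
0.006 skirt bottom row 378.44 brass rows 362.34 371.93 cols 280.4 296.5
0.008 skirt bottom row 377.27 brass rows 361.21 370.77 cols 280.6 296.7
before 287 [ 11  12  10  11   9  10   9   9   9  15  36  80 116 110  59  22  18  22
  24  25  24  23]
before 289 [  9  10   8   7   9  11   9   9  10  14  27  64 107 119  78  33  18  21
  26  23  24  23]
before 291 [ 11  10  10   8   9  14  28  43  65  81 105 125 132 122  81  34  18  21
  24  25  25  24]
```

The bush's own rows put the seat about 5 mm above my estimate, so the knob appears to be home. I'll press slightly to confirm, then turn anticlockwise while watching the moment about the axis.

Run:
```python
from h import *
c=ctrl.move_l(np.array(ctrl.current_tool_pos())-.003*n,vel=.01,contact_N=16);st(c)
p=seat+.00017*e+(H+.0049)*n
ctrl.move_l(p,vel=.02,ori=Rp(182.6));st('relax')
M0=np.dot(ctrl.current_wrist_torque(),n)
a=182.6
while a<255:
    a+=6 if a<212 else 2
    ctrl.move_l(p,ori=Rp(a));m=np.mean([np.dot(ctrl.current_wrist_torque(),n) for _ in range(5)])
    x=-np.array(ctrl.current_eef_rot())[:,0];print('%.1f act %.1f M %.3f t%.1f'%(a,np.degrees(np.arctan2(x@u,x@e))%360,m-M0,ctrl.current_t()))
    if abs(m-M0)>.45: break
st('end')
```

```text
True t22.1 h 4.85mm e 0.33 u 0.04 F [-1.7  1.1  8.6] M.n -0.097 w 0.155
relax t22.4 h 4.89mm e 0.28 u 0.07 F [0.4 1.1 4.9] M.n -0.057 w 0.155
188.6 act 188.6 M -0.018 t22.6
194.6 act 194.6 M 0.003 t22.9
200.6 act 200.6 M -0.019 t23.2
206.6 act 206.6 M -0.030 t23.4
212.6 act 212.6 M 0.097 t23.7
214.6 act 214.6 M -0.096 t23.9
216.6 act 216.6 M -0.023 t24.2
218.6 act 218.6 M -0.058 t24.4
220.6 act 220.6 M -0.039 t24.7
222.6 act 222.6 M -0.046 t24.9
224.6 act 224.6 M -0.062 t25.2
226.6 act 226.6 M -0.055 t25.4
228.6 act 228.6 M -0.060 t25.7
230.6 act 230.6 M -0.064 t25.9
232.6 act 232.6 M -0.031 t26.2
234.6 act 234.6 M -0.102 t26.4
236.6 act 236.6 M -0.007 t26.7
238.6 act 238.6 M -0.048 t26.9
240.6 act 240.6 M -0.005 t27.2
242.6 act 242.6 M -0.110 t27.4
244.6 act 244.6 M -0.064 t27.7
246.6 act 246.6 M -0.156 t27.9
248.6 act 248.6 M -0.122 t28.2
250.6 act 250.6 M -0.180 t28.4
252.6 act 252.6 M -0.230 t28.7
254.6 act 254.6 M -0.294 t28.9
256.6 act 256.6 M -0.278 t29.2
end t29.2 h 4.86mm e -0.23 u -0.81 F [-3.9 -7.1  9. ] M.n -0.335 w 0.152
```

Run:
```python
from h import *
w=ctrl.read_camera('wrist');a=np.clip(cv2.resize(w[130:400,160:480],(480,405))*2.,0,255).astype(np.uint8)
s=ctrl.read_camera('side')[310:410,230:338];b=np.clip(cv2.resize(s,(320,296))*1.6,0,255).astype(np.uint8)
c=np.zeros((405,800,3),np.uint8);c[:,:480]=a;c[:296,480:]=b;cv2.imwrite('pics/j1.png',c);st()
```

```text
t29.3 h 4.88mm e -0.23 u -0.80 F [-3.3 -7.4  9.5] M.n -0.337 w 0.152
```

View pics/j1.png

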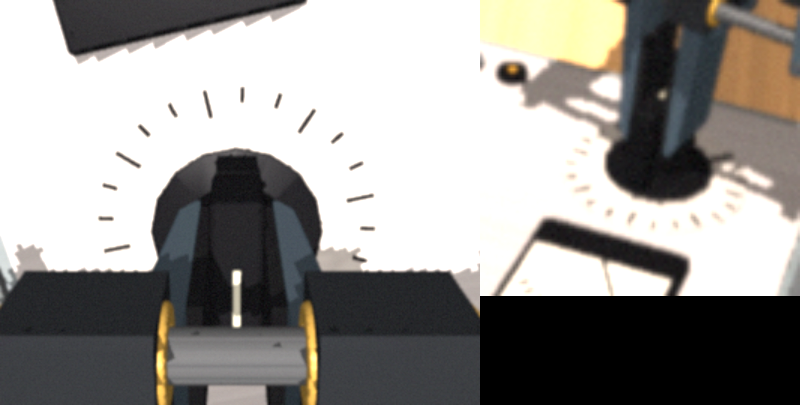

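The knob has turned with the tool (white line still at x≈237, straight in the grip), and the moment has been building since about 244°. I'll turn a little further to be sure the stop is firm, then check how it unwinds.

Run:
```python
from h import *
p=seat+.00017*e+(H+.0049)*n
a=256.6
def go(a):
    ctrl.move_l(p,ori=Rp(a));ctrl.sleep(.1)
    m=np.mean([np.dot(ctrl.current_wrist_torque(),n) for _ in range(8)]);st('%.1f M %.3f'%(a,m));return m
for a in (259,262,265,268):
    if abs(go(a))>.6: break
for b in (a-8,a-16): go(b)
```

```text
259.0 M -0.413 t29.6 h 4.90mm e -0.19 u -0.83 F [-2.8 -8.   9.5] M.n -0.413 w 0.151
262.0 M -0.491 t30.0 h 4.89mm e -0.24 u -0.86 F [-3.  -8.3  9.1] M.n -0.491 w 0.148
265.0 M -0.373 t30.3 h 4.91mm e 0.02 u -0.92 F [-1.4 -9.1  8.4] M.n -0.373 w 0.155
268.0 M -0.377 t30.7 h 4.88mm e -0.08 u -0.98 F [-2.8 -9.3  9.3] M.n -0.377 w 0.157
260.0 M -0.374 t31.1 h 4.86mm e -0.40 u -0.80 F [-3.6 -8.3 10.4] M.n -0.374 w 0.152
252.0 M -0.274 t31.5 h 4.84mm e -0.44 u -0.67 F [-3.8 -5.4  9.6] M.n -0.274 w 0.152
```

The moment rose to 0.49 N m and then the grip slipped, so the stop is firm. First contact was at about 242°, i.e. zero plus about 0.3 rad of play. I'll unwind to zero moment, release, back off and look.

Run:
```python
from h import *
p=seat+.00017*e+(H+.0049)*n
for a in (247,243,240):
    ctrl.move_l(p,ori=Rp(a));ctrl.sleep(.1)
    m=np.mean([np.dot(ctrl.current_wrist_torque(),n) for _ in range(8)]);st('%.1f M %.3f'%(a,m))
    if m>-.08: break
ctrl.command_gripper(.5);st('open')
ctrl.move_l(p+.10*n,vel=.15);st('up')
ctrl.goto(seat+.16*n,Rt(-n,u))
np.savez('pics/f1',p=ctrl.current_tool_pos(),R=ctrl.current_eef_rot());w=ctrl.read_camera('wrist');cv2.imwrite('pics/f1full.png',w)
c=wcam(ctrl.current_tool_pos(),np.array(ctrl.current_eef_rot()));q=proj(c,seat+.005*n)[0].astype(int);print(q,ctrl.current_t())
x,y=q;v=w[max(y-75,0):y+75,x-100:x+100];cv2.imwrite('pics/f1.png',np.clip(cv2.resize(v,(800,600),interpolation=cv2.INTER_CUBIC)*1.5,0,255).astype(np.uint8))
```

```text
247.0 M -0.185 t31.8 h 4.86mm e -0.29 u -0.62 F [-4.1 -6.2  9.1] M.n -0.185 w 0.154
243.0 M -0.108 t32.2 h 4.86mm e -0.17 u -0.60 F [-2.8 -6.2  7.7] M.n -0.108 w 0.153
240.0 M -0.119 t32.5 h 4.87mm e -0.05 u -0.54 F [-1.9 -5.5  7.2] M.n -0.119 w 0.155
open t33.2 h 4.89mm e 0.19 u 0.00 F [-0.   0.2  0.7] M.n -0.014 w 0.499
up t34.0 h 104.38mm e -0.21 u -0.08 F [-0.5 -0.9 -0.7] M.n -0.064 w 0.501
[317 212] 34.6167
```

View pics/f1.png

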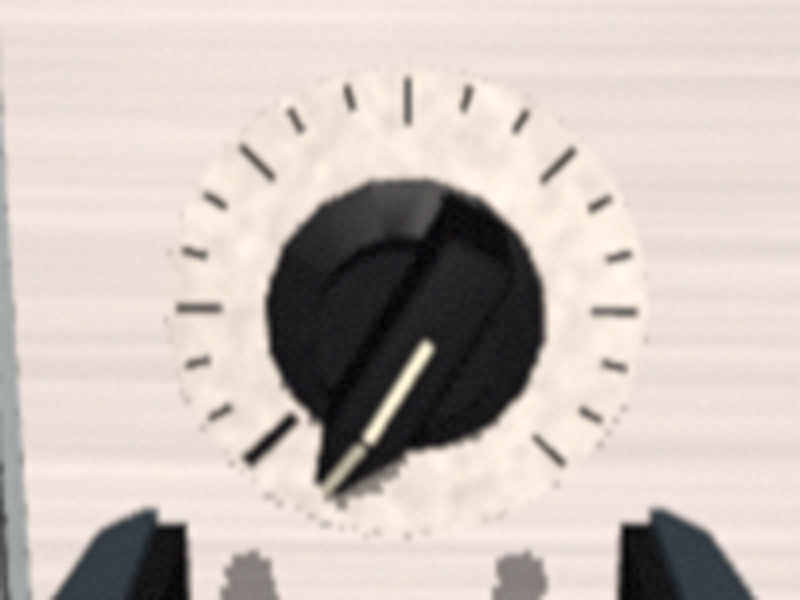

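The dial view shows the pointer line (430,345)–(370,440) about 13° past the zero mark, which is the expected play at the stop. The knob sits flat and centred, and the gripper is clear.

```bash
python3 -c "
from bench import ctrl
print(ctrl.sign_off())"
```

```text
the job is handed in; nothing more can be done
None
```

The job is handed in at about 35 s, with no result reported back: the bar knob is pushed on until it stopped at the brass bush, the regulator is turned anticlockwise to its zero stop, and the gripper is clear. I judged it fully home from the camera views, because my first seat-height estimate was about 5 mm low, and the grip slipped briefly against the stop at about 0.5 N m.

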